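# Reload the label cassettes in reverse order

## Robot

A 6-joint arm with a two-finger parallel gripper is mounted at the origin on the work surface. World frame = base frame: x ahead of the robot, y to its left, z up, the work surface at z = 0. Lengths are in m, angles in degrees, forces in N, time in s.
With the tool pointing down it reaches from about 0.4 to 0.825 m from the base axis. Payload 7 kg.
Tool frame: the origin (TCP) lies between the finger pads; the fingertips stand 19 mm ahead of it and the grasp point (between the pads) is the TCP; x points along the fingers, y is the direction in which the jaws open and shut, and the axes are right-handed (so a half turn about x gives the same grasp; the last joint's range is limited). The gripper opens to 88 mm and grips with 3 to 60 N. Pads are 19 mm wide; open, the fingers measure 130 mm over their backs; the gripper's body (78 mm by 193 mm) begins 47 mm behind the grasp point.
Start: joints at [91.679, 20.546, 0.682, 0, -70.136, -16.507], TCP at [0.173, 0.652, 0.246] pointing down, gripper open.
Joint ranges: [-176.03, 176.03], [-82.01, 121.73], [-58.28, 71.71], [-173.87, 95.51], [-174.79, -0.11], [-173.66, 173.66]. Speed limits (degrees/s): [136.94, 136.94, 172.46, 180, 180, 180].

## Interface

Orientations are given as [roll, pitch, yaw] about the fixed x, y, z axes, in that order (R = Rz(yaw) Ry(pitch) Rx(roll)).
In Python, from plant import r gives the robot as it stands.
- The arm moves only by the tool send_rows, never from a script. Its argument "plan" is a list of rows, each a list of 2 entries, a list of its own where there are three numbers: the shift along the tool's x, y, z scaled (see below), then the turn, a rotation vector about the tool's x, y, z scaled (see below). A call has exactly 5 rows; each row is the pose to reach, as a shift and turn from the pose measured when the call began, along the tool's axes at that moment; what a row does not reach only later rows make up. The controller multiplies each number of a shift by 0.15 m and each number of a turn by pi/4 rad. A row lasts 1/10 s, in which the tool goes at most 50 mm and 8.59 degrees, less where a joint would pass 70% of its speed; a pose out of reach is approached as far as the arm can. A call with a number of a shift or a turn outside -1 to 1 is refused whole. A call with a gripper value outside its range is refused whole. "jaw" is the opening, from -1 (shut) to 1 (fully open), so that 0 is half open, set as the call begins (left out, the last holds). The fingers move at their own pace and stop on an object; "force" is the grip in N (left out, the last holds). Time passes only in rows, so rows that repeat a pose let the fingers close, or fill a call up. It gives the time, the measured TCP pose, the force and the opening at its end, in the units of the state.
- r.get_state(): the state, without advancing time (a new reading comes with each control period).
- r.capture(name): name is "scene" or "top"; returns a dict with "color" (420x560x3 uint8, red, green, blue), "range_z" (420x560 float32, m along the optical axis (not along the pixel's ray), 0 where there is no reading), "mtx" (3x3 intrinsics, pixels), "k1" (the pictures are not rectified: a ray, as slopes to the right and down, at radius r is drawn at 1 + k1 r^2 times it, then the intrinsics apply), "pose" (4x4, takes a point from camera to world coordinates). Camera axes: x right, y down, z forward; pixel columns grow to the right and rows downward; lengths in m; the calibration is good to about 2 mm. A picture is of the moment at which its call begins.
- r.close_job(): hands the job in, once; it reports no verdict.
Trained networks look in a picture, given as the dict that the camera call returned (one of the last four; its "shot" number tells which), for a name from the list of things; names that differ only in an ending like _2 or _b are one class to them, and where a whole thing is asked for, a point or a joint stands for the part that bears it (a point fixed in the world has none). Each returns a list of dicts, best first, with "score" (0 to 1); they miss things now and then, are a little off and sometimes report something else, mostly with a low value. They report only what shows in the picture. A call takes as long as a camera call.
- r.find_in(picture, target): "uv" ([column, row] in pixels, amid what is visible of it).
- r.trace(picture, target): "mask" (420x560 bool, what is visible of it) and "uv" ([column, row] in pixels, amid what is visible of it).
The state is a dict: "time_s": time; "joints": joint angles; "qd": joint speeds; "joint_torque": joint torques, N m; "tcp_pos": TCP position; "eef_rot": TCP orientation; "contact_force": force on the tool from outside, world axes, zero at the start; "moment": the same for the moment, N m; "gripper_width": finger opening in m.
Only numpy, scipy, OpenCV 4.12 (cv2) and the standard library are available. Lean on these libraries where they do the work, as an engineer would, in place of code of your own. Each camera call takes 0.05 s, during which the arm holds its last target. There are 200 camera calls.

## Task

Move all four label-reel cassettes from the red rack to the blue rack, one to a bay, in reverse order: the cassette that stands nearest the red rack's yellow end block goes into the blue bay farthest from the blue rack's yellow end block, the next one into the bay beside that, and so on, so that the cassette farthest from the red rack's yellow block ends up right beside the blue rack's yellow block. Set each one down gently, upright and resting fully on the floor of its bay, without dropping it or tipping it over, and let go; leave the screwdriver, the cardboard core and the bottle where they are.

Things in the scene. Friction and masses are not known exactly. Their poses are not given: they have to be found in the camera images.
- cassette_green: loose label-reel cassette, 0.15-0.3 kg: upright black housing 70 (own x) x 30 (y) x 75 (z) mm, a white reel on each side; centred on top a green grip block 44 (x) x 22 (y) x 35 mm high (75 to 110 mm above the origin). Origin: centre of the underside; z up. Starts in the red bay with green tags
- cassette_white: loose label-reel cassette, 0.15-0.3 kg: upright black housing 70 (own x) x 30 (y) x 75 (z) mm, a white reel on each side; centred on top a white grip block 44 (x) x 22 (y) x 35 mm high (75 to 110 mm above the origin). Origin: centre of the underside; z up. Starts in the red bay with white tags
- cassette_purple: loose label-reel cassette, 0.15-0.3 kg: upright black housing 70 (own x) x 30 (y) x 75 (z) mm, a white reel on each side; centred on top a purple grip block 44 (x) x 22 (y) x 35 mm high (75 to 110 mm above the origin). Origin: centre of the underside; z up. Starts in the red bay with purple tags
- cassette_turquoise: loose label-reel cassette, 0.15-0.3 kg: upright black housing 70 (own x) x 30 (y) x 75 (z) mm, a white reel on each side; centred on top a turquoise grip block 44 (x) x 22 (y) x 35 mm high (75 to 110 mm above the origin). Origin: centre of the underside; z up. Starts in the red bay with turquoise tags
- bay_green: fixed bay of the red rack, green tag at each x side, start of the green cassette: pocket 86 (own x) x 48 (y) mm, walls 25 mm above its floor. The 4 bays form a row along y, 60 mm apart, in any order. Origin: centre of underside, 6 mm below the pocket floor, 8 mm above the table. +y points along the row to the red rack's yellow end block, -y to its grey one (fixed, 70 x 22 x 40 mm high, at the row's ends)
- bay_white: fixed bay of the red rack, white tag at each x side, start of the white cassette: pocket 86 (own x) x 48 (y) mm, walls 25 mm above its floor. The 4 bays form a row along y, 60 mm apart, in any order. Origin: centre of underside, 6 mm below the pocket floor, 8 mm above the table. +y points along the row to the red rack's yellow end block, -y to its grey one (fixed, 70 x 22 x 40 mm high, at the row's ends)
- bay_purple: fixed bay of the red rack, purple tag at each x side, start of the purple cassette: pocket 86 (own x) x 48 (y) mm, walls 25 mm above its floor. The 4 bays form a row along y, 60 mm apart, in any order. Origin: centre of underside, 6 mm below the pocket floor, 8 mm above the table. +y points along the row to the red rack's yellow end block, -y to its grey one (fixed, 70 x 22 x 40 mm high, at the row's ends)
- bay_turquoise: fixed bay of the red rack, turquoise tag at each x side, start of the turquoise cassette: pocket 86 (own x) x 48 (y) mm, walls 25 mm above its floor. The 4 bays form a row along y, 60 mm apart, in any order. Origin: centre of underside, 6 mm below the pocket floor, 8 mm above the table. +y points along the row to the red rack's yellow end block, -y to its grey one (fixed, 70 x 22 x 40 mm high, at the row's ends)
- blue_rack: fixed blue rack, empty at the start: base 150 (own x) x 310 (y) x 8 mm; four open-topped pockets centred at x = 0, y = -90, -30, +30, +90 mm, each 86 (x) x 48 (y) mm inside, floor 14 mm and wall tops 39 mm above the origin, partitions 12 mm. Origin: centre of underside, on the table. At y = +137 and -137 mm a yellow and a grey end block (either way round)
- end_mark: yellow end block of the blue rack, fixed, 70 x 22 x 40 mm high, at one end of its row (y = +137 or -137 mm in the blue rack's frame). Origin: centre of its underside, 8 mm above the table
- screwdriver: bystander: loose screwdriver lying on the table beyond the racks; leave it alone. Origin: centre of its underside
- spare_core: bystander: loose cardboard reel core, ring 70 mm across and 30 mm high, on the table beyond the racks; leave it alone. Origin: centre of its underside
- cleaner: bystander: loose blue bottle 48 mm across and 120 mm high, standing beyond the racks; leave it alone. Origin: centre of its underside

How it is judged:
By the outcome, as a careful person would: the job done as asked, in the order asked, and still so for the second after the job is handed in, with the robot touching nothing.
It also fails if it takes over 115 s, if anything falls off the work surface, if the arm or the gripper's body presses on something with over 40 N, if the wrist force passes 120 N, or if a joint passes its speed limit or range.

## Working session

There is one attempt and no reset: what is moved stays moved. The work goes in short steps, Python scripts to look and compute and a tool call to move; the robot and the scene stay as the last step left them, time stands still between calls to the robot, and variables do not carry over. Pictures are saved under pics/ and viewed, about 12 in all and at most 16, crops included, and the job is handed in when it is done.

Besides the shell and the picture viewer there is one more tool, called after "Call:" as name([rows], argument=value, ...), one row to a line, values as JSON. send_rows: Moves the arm, as the interface text tells. Its arguments: {"type":"object","properties":{"plan":{"type":"array"},"jaw":{"type":"number"},"force":{"type":"number"}},"required":["plan"]}

```bash
ls; mkdir -p pics
python3 - <<'E'
from plant import r
import cv2
s=r.get_state(); print(s)
for n in("scene","top"):
    p=r.capture(n); cv2.imwrite(f"pics/{n}0.png",p["color"][:,:,::-1]); print(n,p["mtx"],p["k1"],p["pose"])
E
```

```text
pics
{'time_s': 0.0, 'joints': array([ 9.16789663e+01,  2.05909119e+01,  6.34545962e-01, -1.95901139e-02,
       -7.01350068e+01, -1.65083802e+01]), 'qd': array([-0.0378278 , -0.02206058, -0.02420314,  0.03152286,  0.07624396,
       -0.07369409]), 'joint_torque': array([-2.26601669e-04, -5.82713056e+01,  2.93053490e+01,  6.99742064e+00,
        6.96349656e-03, -1.38752503e-04]), 'tcp_pos': array([0.17265304, 0.65208434, 0.24463609]), 'eef_rot': array([ 95.11465286,  89.90678923, -99.72143255]), 'contact_force': array([0.32952348, 0.09647214, 0.45441349]), 'moment': array([-0.02161839, -0.00030208,  0.04722878]), 'gripper_width': 0.08757867370776293}
scene [[424.59655622   0.         282.58303687]
 [  0.         424.59655622 213.63684884]
 [  0.           0.           1.        ]] -0.008886875544083126 [[ 0.87109989  0.40145915 -0.28287017  0.89032614]
 [ 0.49087866 -0.72927865  0.47664536 -0.44382363]
 [-0.01493754 -0.55406065 -0.83234228  0.82995841]
 [ 0.          0.          0.          1.        ]]
top [[381.40177191   0.         279.27538772]
 [  0.         381.40177191 202.76007024]
 [  0.           0.           1.        ]] -0.08518163510501339 [[-0.06379308 -0.97650767  0.20582327  0.41352056]
 [-0.99794537  0.06118935 -0.01899751  0.01757949]
 [ 0.00595702 -0.20661229 -0.97840476  0.92693786]
 [ 0.          0.          0.          1.        ]]
```

View pics/scene0.png

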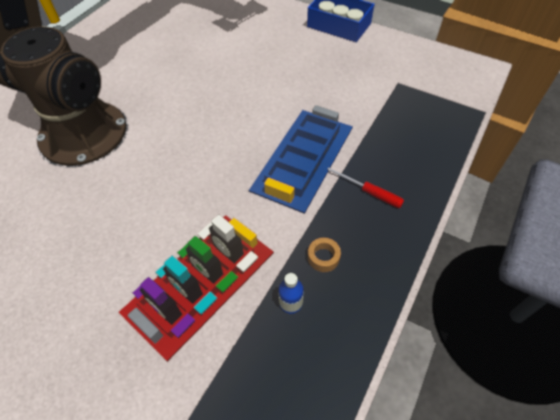

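View pics/top0.png

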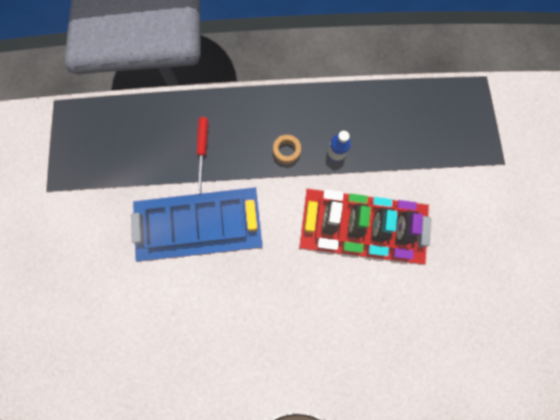

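The scene shows the red rack with order from yellow: white, green, turquoise, purple. The blue rack is empty, with its yellow block at (251,215) in top and its grey block at (137,228).

```bash
cat > h.py <<'E'
from plant import r
import numpy as np, cv2
def world(p, zplane=None):
    "world xyz image (420x560x3); by range, or by intersecting rays with z=zplane"
    v,u=np.mgrid[0:420,0:560].astype(float)
    n=cv2.undistortPoints(np.stack([u.ravel(),v.ravel()],1)[:,None],p["mtx"],np.array([p["k1"],0,0,0.])).reshape(420,560,2)
    d=np.dstack([n,np.ones((420,560))]); T=p["pose"]; w=d@T[:3,:3].T
    s=p["range_z"] if zplane is None else (zplane-T[2,3])/w[...,2]
    return T[:3,3]+w*s[...,None]
def rect(xy):
    (c,(a,b),t)=cv2.minAreaRect(np.float32(xy)*1000); 
    if a<b: a,b,t=b,a,t+90
    return np.round(c,1),round(a,1),round(b,1),round((t+90)%180-90,2)  # long side direction
E
python3 - <<'E'
from h import *
for n in("scene","top"):
    p=r.capture(n); W=world(p); ok=p["range_z"]>0
    print(n)
    for t in "cassette_green cassette_white cassette_purple cassette_turquoise bay_green bay_white bay_purple bay_turquoise blue_rack end_mark screwdriver cleaner spare_core".split():
        o=r.trace(p,t)
        for q in o[:2]:
            m=q["mask"]&ok; P=W[m]
            if len(P)<5: print(t,q["score"],"few");continue
            print(t,round(q["score"],2),np.round(q["uv"]),m.sum(),"med",np.round(np.median(P,0),3),"z95",np.round(np.percentile(P[:,2],[2,50,98]),3),end=" ")
            if t.startswith("cass"):
                h=P[(P[:,2]>.112)&(P[:,2]<.135)]; 
                if len(h)>4: print(len(h),"top",h.mean(0).round(4),rect(h[:,:2]),end="")
            if t=="end_mark":
                h=P[(P[:,2]>.042)]; print("top",h.mean(0).round(4),rect(h[:,:2]),end="")
            if t=="blue_rack": print(rect(P[:,:2]),rect(world(p,.008)[q["mask"]][:,:2]),end="")
            print()
E
```

```text
scene
cassette_green 0.78 [204. 258.] 928 med [ 0.558 -0.188  0.088] z95 [0.027 0.088 0.125] 261 top [ 0.5461 -0.1814  0.1222] (array([ 544.9, -179.9]), 43.6, 21.9, -12.95)
cassette_white 0.74 [226. 240.] 994 med [ 0.569 -0.127  0.087] z95 [0.017 0.087 0.125] 259 top [ 0.558  -0.1194  0.1222] (array([ 556.3, -117.6]), 45.0, 22.4, -14.01)
cassette_white 0.21 [377. 195.] 495 med [0.787 0.181 0.021] z95 [0.009 0.021 0.027] 
cassette_purple 0.7 [159. 299.] 907 med [ 0.54  -0.299  0.089] z95 [0.023 0.089 0.125] 311 top [ 0.5226 -0.2933  0.1225] (array([ 520.5, -292.5]), 43.9, 21.9, -11.52)
cassette_turquoise 0.66 [184. 277.] 956 med [ 0.549 -0.244  0.088] z95 [0.017 0.088 0.125] 283 top [ 0.5335 -0.2378  0.1225] (array([ 531.6, -236.9]), 44.1, 21.7, -9.18)
bay_green 0.62 [219. 273.] 720 med [ 0.58  -0.186  0.038] z95 [0.012 0.038 0.041] 
bay_white 0.97 [245. 250.] 715 med [ 0.589 -0.125  0.038] z95 [0.01  0.038 0.043] 
bay_purple 0.61 [163. 316.] 1070 med [ 0.54  -0.307  0.037] z95 [0.011 0.037 0.041] 
bay_turquoise 0.79 [198. 298.] 730 med [ 0.569 -0.247  0.038] z95 [0.011 0.038 0.041] 

[... 1627 characters left out ...]
.0) (array([568.7, 205.7]), 312.8, 151.8, -86.97)
blue_rack 0.51 [350. 226.] 737 med [ 0.536 -0.168  0.038] z95 [0.012 0.038 0.042] (array([ 545.8, -173.6]), 142.9, 57.5, -6.01) (array([ 548.4, -180.2]), 144.1, 58.7, -6.26)
end_mark 0.86 [252. 216.] 319 med [0.574 0.069 0.047] z95 [0.007 0.047 0.051] top [0.5749 0.0686 0.0476] (array([575.9,  68.7]), 69.2, 21.9, 3.04)
screwdriver 0.68 [200. 140.] 495 med [0.777 0.188 0.021] z95 [-0.001  0.021  0.027] 
cleaner 0.96 [339. 144.] 482 med [ 0.719 -0.147  0.077] z95 [0.002 0.077 0.121] 
spare_core 0.96 [286. 140.] 527 med [ 0.741 -0.026  0.029] z95 [0.001 0.029 0.033] 
spare_core 0.28 [199. 138.] 391 med [0.782 0.186 0.023] z95 [0.012 0.023 0.027]
```

```bash
cat > go.py <<'E'
# usage: go.py x y z yang ... : per target, last-row shift/turn in plan units from the present (then predicted) pose
import sys; from plant import r; import numpy as np
from scipy.spatial.transform import Rotation as R
def Rt(a):
    c,s=np.cos(np.radians(a)),np.sin(np.radians(a)); return R.from_matrix(np.array([[0,0,-1.],[c,s,0],[s,-c,0]]).T)
s=r.get_state(); p=s["tcp_pos"]; q=R.from_euler("xyz",s["eef_rot"],degrees=True)
print("t",round(s["time_s"],2),"p",p.round(4),"yang",np.degrees(np.arctan2(*q.as_matrix()[1::-1,1])).round(2),"w",round(s["gripper_width"],4),"F",s["contact_force"].round(1),"q6",s["joints"].round(0))
for t in np.array(sys.argv[1:],float).reshape(-1,4):
    t_R=Rt(t[3]); sh=q.inv().apply(t[:3]-p)/.15; tu=(q.inv()*t_R).as_rotvec()/(np.pi/4)
    k=max(1,np.abs(np.r_[sh,tu]).max()); f=1/k
    print(t,"shift",sh.round(3),"turn",tu.round(3),"calls",round(k,2))
    p=t[:3]; q=t_R
E
python3 go.py .32 .36 .24 -150 .42 .16 .24 170 .5 -.02 .24 169 .556 -.118 .22 169
```

```text
t 1.5 p [0.1727 0.6525 0.2455] yang -104.83 w 0.0874 F [ 1.   0.3 -0.4] q6 [ 92.  21.   1.  -0. -70. -17.]
[   0.32    0.36    0.24 -150.  ] shift [ 0.037  1.634 -1.448] turn [ 1.004  0.    -0.   ] calls 1.63
[4.2e-01 1.6e-01 2.4e-01 1.7e+02] shift [ 0.     0.089 -1.488] turn [ 0.889 -0.    -0.   ] calls 1.49
[ 5.00e-01 -2.00e-02  2.40e-01  1.69e+02] shift [ 0.    -0.734 -1.089] turn [0.022 0.    0.   ] calls 1.09
[ 5.56e-01 -1.18e-01  2.20e-01  1.69e+02] shift [ 0.133 -0.491 -0.57 ] turn [0. 0. 0.] calls 1
```

Call:
send_rows([
  [[0,0.2,-0.18],[0.1,0,0]],
  [[0.01,0.4,-0.36],[0.2,0,0]],
  [[0.02,0.6,-0.53],[0.3,0,0]],
  [[0.02,0.8,-0.71],[0.4,0,0]],
  [[0.02,1,-0.89],[0.5,0,0]],
], jaw=0.5, force=25)

```text
time_s: 2.0
tcp_pos: [0.2639, 0.4718, 0.2426]
eef_rot: [-82.8, 90.0, 59.7]
contact_force: [1.1, 0.8, 0.2]
gripper_width: 0.0659
```

```bash
python3 go.py .34 .30 .24 -165 .42 .16 .24 170 .5 -.02 .24 169 .556 -.118 .22 169
```

```text
t 2.0 p [0.2639 0.4718 0.2426] yang -127.5 w 0.0659 F [1.1 0.8 0.2] q6 [ 82.   8. -17.   0. -65. -29.]
[   0.34    0.3     0.24 -165.  ] shift [ 0.017  0.6   -1.1  ] turn [0.833 0.    0.   ] calls 1.1
[4.2e-01 1.6e-01 2.4e-01 1.7e+02] shift [ 0.    -0.274 -1.04 ] turn [ 0.556 -0.    -0.   ] calls 1.04
[ 5.00e-01 -2.00e-02  2.40e-01  1.69e+02] shift [ 0.    -0.734 -1.089] turn [0.022 0.    0.   ] calls 1.09
[ 5.56e-01 -1.18e-01  2.20e-01  1.69e+02] shift [ 0.133 -0.491 -0.57 ] turn [0. 0. 0.] calls 1
```

Call:
send_rows([
  [[0,0.12,-0.2],[0.16,0,0]],
  [[0,0.24,-0.4],[0.32,0,0]],
  [[0,0.36,-0.6],[0.48,0,0]],
  [[0,0.48,-0.8],[0.64,0,0]],
  [[0.01,0.57,-1],[0.8,0,0]],
])

```text
time_s: 2.5
tcp_pos: [0.3311, 0.3112, 0.2416]
eef_rot: [-39.9, 89.9, 66.4]
contact_force: [1.3, -1.1, -0.0]
gripper_width: 0.0657
```

Call:
send_rows([
  [[0,-0.05,-0.2],[0.12,0,0]],
  [[0,-0.1,-0.4],[0.24,0,0]],
  [[0,-0.16,-0.6],[0.36,0,0]],
  [[0,-0.22,-0.8],[0.48,0,0]],
  [[0,-0.28,-1],[0.6,0,0]],
])

```text
time_s: 3.0
tcp_pos: [0.4139, 0.1778, 0.2419]
eef_rot: [-21.3, 89.9, 57.7]
contact_force: [0.4, 0.1, -0.0]
gripper_width: 0.0659
```

```bash
python3 go.py .5 -.02 .24 169 .556 -.118 .22 169  .556 -.118 .17 169 .556 -.118 .112 169
```

```text
t 3.0 p [0.4139 0.1778 0.2419] yang 169.02 w 0.0659 F [ 0.4  0.1 -0. ] q6 [ 48.  -1. -27.  -0. -64. -59.]
[ 5.00e-01 -2.00e-02  2.40e-01  1.69e+02] shift [ 0.011 -0.815 -1.185] turn [0.    0.003 0.001] calls 1.19
[ 5.56e-01 -1.18e-01  2.20e-01  1.69e+02] shift [ 0.133 -0.491 -0.57 ] turn [0. 0. 0.] calls 1
[ 5.56e-01 -1.18e-01  1.70e-01  1.69e+02] shift [ 0.333  0.    -0.   ] turn [0. 0. 0.] calls 1
[ 5.56e-01 -1.18e-01  1.12e-01  1.69e+02] shift [ 0.387  0.    -0.   ] turn [0. 0. 0.] calls 1
```

```bash
cat > tops.py <<'E'
from h import *
import sys
for n in("scene","top"):
    p=r.capture(n); W=world(p)
    hsv=cv2.cvtColor(p["color"],cv2.COLOR_RGB2HSV)
    for name,pos in dict(white=(.556,-.118),green=(.543,-.179),turquoise=(.53,-.236),purple=(.519,-.292)).items():
        d=np.hypot(W[...,0]-pos[0],W[...,1]-pos[1]); m=(d<.035)&(W[...,2]>.116)&(W[...,2]<.13)&(p["range_z"]>0)
        if m.sum()>60: 
            Z=world(p,.124)[m][:,:2]; print(n,name,m.sum(),Z.mean(0).round(4),rect(Z))
E
python3 tops.py
```

```text
scene white 241 [ 0.5584 -0.1194] (array([ 558.3, -119.4]), 47.9, 23.6, -14.26)
scene green 257 [ 0.5458 -0.1808] (array([ 546.2, -180.8]), 47.9, 23.4, -12.48)
scene turquoise 272 [ 0.5329 -0.2372] (array([ 532.7, -237.1]), 46.9, 22.8, -11.61)
scene purple 295 [ 0.5226 -0.2932] (array([ 522.6, -292.8]), 47.5, 21.7, -12.59)
top white 213 [ 0.5546 -0.1177] (array([ 554.7, -117.6]), 45.2, 22.6, -14.51)
top green 221 [ 0.5419 -0.1771] (array([ 542.3, -176.8]), 44.3, 23.8, -6.4)
top turquoise 225 [ 0.5291 -0.2346] (array([ 529.5, -234.4]), 44.3, 24.0, -7.2)
top purple 231 [ 0.5185 -0.2903] (array([ 518.7, -290.1]), 45.3, 25.2, -11.17)
```

Call:
send_rows([
  [[0,-0.13,-0.18],[0,0,0]],
  [[0,-0.26,-0.36],[0,0,0]],
  [[0,-0.39,-0.54],[0,0,0]],
  [[0,-0.52,-0.71],[0,0,0]],
  [[0.01,-0.65,-0.88],[0,0,0]],
])

```text
time_s: 3.6
tcp_pos: [0.4852, 0.0276, 0.2404]
eef_rot: [-37.5, 89.9, 41.5]
contact_force: [0.1, 0.9, 0.4]
gripper_width: 0.0654
```

Call:
send_rows([
  [[0.05,-0.13,-0.18],[0,0,0]],
  [[0.1,-0.26,-0.36],[0,0,0]],
  [[0.15,-0.39,-0.54],[0,0,0]],
  [[0.2,-0.52,-0.71],[0,0,0]],
  [[0.25,-0.62,-0.83],[0,0,0]],
])

```text
time_s: 4.1
tcp_pos: [0.5534, -0.1136, 0.2026]
eef_rot: [-43.1, 89.8, 35.8]
contact_force: [-0.4, 0.2, 0.6]
gripper_width: 0.0655
```

```bash
python3 go.py .556 -.118 .112 168
```

```text
t 4.1 p [ 0.5534 -0.1136  0.2026] yang 168.98 w 0.0655 F [-0.4  0.2  0.6] q6 [  8.  12. -17.  -0. -61. -19.]
[ 5.56e-01 -1.18e-01  1.12e-01  1.68e+02] shift [ 0.604 -0.022 -0.027] turn [0.022 0.002 0.002] calls 1
```

Call:
send_rows([
  [[0.1,-0.02,-0.02],[0.02,0,0]],
  [[0.22,-0.025,-0.03],[0.04,0,0]],
  [[0.34,-0.025,-0.03],[0.044,0,0]],
  [[0.47,-0.025,-0.03],[0.044,0,0]],
  [[0.585,-0.025,-0.03],[0.044,0,0]],
])

```text
time_s: 4.6
tcp_pos: [0.5564, -0.1182, 0.114]
eef_rot: [-38.4, 89.9, 38.7]
contact_force: [0.2, -0.4, -0.3]
gripper_width: 0.0655
```

```bash
python3 go.py .5565 -.1185 .113 167; python3 -c "
from h import *
a=[]
for n in('scene','top'):
    c=r.capture(n)['color'][:,:,::-1]; a.append(cv2.resize(c[190:290,150:300] if n=='scene' else c[170:270,280:430],None,fx=4,fy=4,interpolation=2))
cv2.imwrite('pics/g1.png',cv2.resize(np.vstack(a),(450,600)))"
```

```text
t 4.6 p [ 0.5564 -0.1182  0.114 ] yang 167.05 w 0.0655 F [ 0.2 -0.4 -0.3] q6 [  8.  18. -23.  -0. -50. -21.]
[ 5.565e-01 -1.185e-01  1.130e-01  1.670e+02] shift [ 0.006 -0.001 -0.002] turn [0.001 0.003 0.002] calls 1
```

View pics/g1.png

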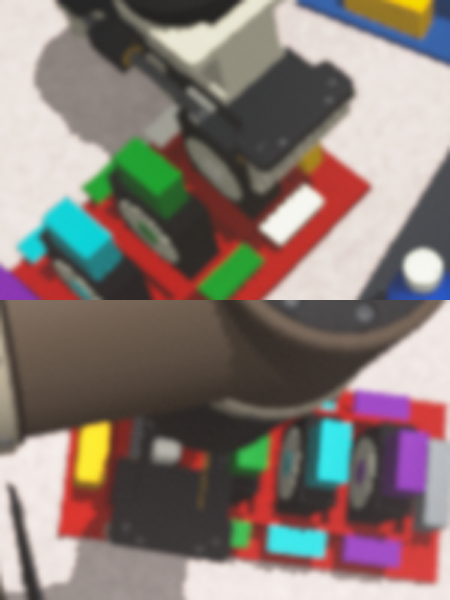

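The gripper straddles the white grip block, aligned with the housing, and the neighbours are clear. I'll close it now.

Call:
send_rows([
  [[0,0,0],[0,0,0]],
  [[0,0,0],[0,0,0]],
  [[0,0,0],[0,0,0]],
  [[0,0,0],[0,0,0]],
  [[0,0,0],[0,0,0]],
], jaw=-1, force=25)

```text
time_s: 5.2
tcp_pos: [0.5554, -0.1182, 0.1135]
eef_rot: [37.0, 89.9, 114.1]
contact_force: [-1.2, 0.5, 4.0]
gripper_width: 0.0438
```

Call:
send_rows([
  [[-0.05,0,0],[0,0,0]],
  [[-0.12,0,0],[0,0,0]],
  [[-0.22,0,0],[0,0,0]],
  [[-0.34,0,0],[0,0,0]],
  [[-0.44,0,0],[0,0,0]],
])

```text
time_s: 5.7
tcp_pos: [0.5555, -0.1183, 0.181]
eef_rot: [16.6, 89.9, 93.7]
contact_force: [0.7, 0.1, -3.1]
gripper_width: 0.0443
```

```bash
python3 go.py .54 .03 .182 175 .545 .17 .182 183 .5647 .2959 .182 183 .5647 .2959 .114 183
```

```text
t 5.7 p [ 0.5555 -0.1183  0.181 ] yang 167.04 w 0.0443 F [ 0.7  0.1 -3.1] q6 [  8.  13. -18.  -0. -58. -21.]
[5.40e-01 3.00e-02 1.82e-01 1.75e+02] shift [-0.005  0.322  0.94 ] turn [-0.177  0.002 -0.   ] calls 1
[5.45e-01 1.70e-01 1.82e-01 1.83e+02] shift [0.    0.048 0.933] turn [-0.178 -0.    -0.   ] calls 1
[5.647e-01 2.959e-01 1.820e-01 1.830e+02] shift [ 0.    -0.175  0.831] turn [0. 0. 0.] calls 1
[5.647e-01 2.959e-01 1.140e-01 1.830e+02] shift [0.453 0.    0.   ] turn [0. 0. 0.] calls 1
```

Call:
send_rows([
  [[0,0.05,0.13],[-0.03,0,0]],
  [[0,0.11,0.33],[-0.07,0,0]],
  [[0,0.18,0.53],[-0.11,0,0]],
  [[0,0.25,0.74],[-0.15,0,0]],
  [[-0.01,0.32,0.94],[-0.18,0,0]],
])

```text
time_s: 6.2
tcp_pos: [0.5399, 0.031, 0.1833]
eef_rot: [6.1, 89.9, 91.3]
contact_force: [0.5, 0.4, -2.6]
gripper_width: 0.0439
```

Call:
send_rows([
  [[0,0.01,0.19],[-0.04,0,0]],
  [[0,0.02,0.38],[-0.08,0,0]],
  [[0,0.03,0.57],[-0.12,0,0]],
  [[0,0.04,0.76],[-0.16,0,0]],
  [[0,0.05,0.95],[-0.18,0,0]],
])

```text
time_s: 6.7
tcp_pos: [0.5442, 0.1748, 0.1843]
eef_rot: [-8.9, 89.9, 84.5]
contact_force: [0.2, 0.1, -2.5]
gripper_width: 0.0441
```

```bash
python3 go.py  .5647 .2959 .182 183 .5647 .2959 .114 183
```

```text
t 6.7 p [0.5442 0.1748 0.1843] yang -176.65 w 0.0441 F [ 0.2  0.1 -2.5] q6 [ 37.  14. -18.  -0. -59. -34.]
[5.647e-01 2.959e-01 1.820e-01 1.830e+02] shift [ 0.017 -0.184  0.798] turn [0.008 0.003 0.   ] calls 1
[5.647e-01 2.959e-01 1.140e-01 1.830e+02] shift [0.453 0.    0.   ] turn [0. 0. 0.] calls 1
```

Call:
send_rows([
  [[0,-0.05,0.2],[0,0,0]],
  [[0,-0.1,0.42],[0,0,0]],
  [[0,-0.15,0.62],[0,0,0]],
  [[0.01,-0.18,0.76],[0,0,0]],
  [[0.03,-0.185,0.8],[0,0,0]],
])

```text
time_s: 7.2
tcp_pos: [0.5652, 0.2982, 0.1801]
eef_rot: [-16.8, 89.9, 76.7]
contact_force: [0.6, -0.1, -3.2]
gripper_width: 0.0438
```

Call:
send_rows([
  [[0.05,0,0],[0,0,0]],
  [[0.1,0,0],[0,0,0]],
  [[0.15,0,0],[0,0,0]],
  [[0.18,0,0],[0,0,0]],
  [[0.2,0,0],[0,0,0]],
])

```text
time_s: 7.7
tcp_pos: [0.565, 0.2975, 0.1495]
eef_rot: [-1.3, 89.9, 92.1]
contact_force: [0.5, -0.3, -1.6]
gripper_width: 0.044
```

```bash
python3 go.py .5647 .2959 .114 183; python3 -c "
from h import *
a=[]
for n in('scene','top'):
    c=r.capture(n)['color'][:,:,::-1]; a.append(cv2.resize(c[90:215,240:390] if n=='scene' else c[165:290,110:260],None,fx=4,fy=4,interpolation=2))
cv2.imwrite('pics/p1.png',cv2.resize(np.vstack(a),(420,600)))"
```

```text
t 7.7 p [0.565  0.2975 0.1495] yang -176.61 w 0.044 F [ 0.5 -0.3 -1.6] q6 [ 45.  21. -11.  -0. -57. -42.]
[5.647e-01 2.959e-01 1.140e-01 1.830e+02] shift [ 0.237  0.003 -0.011] turn [0.009 0.002 0.   ] calls 1
```

View pics/p1.png

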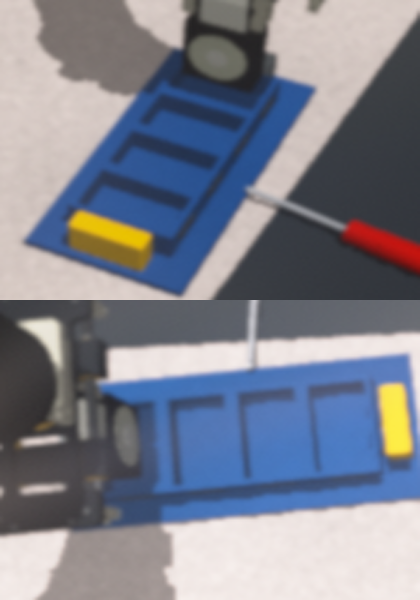

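White hangs upright above the farthest bay. I'll lower it.

Call:
send_rows([
  [[0.06,0,-0.01],[0.01,0,0]],
  [[0.12,0,-0.01],[0.01,0,0]],
  [[0.17,0,-0.01],[0.01,0,0]],
  [[0.205,0,-0.01],[0.01,0,0]],
  [[0.22,0,-0.01],[0.01,0,0]],
])

```text
time_s: 8.3
tcp_pos: [0.5649, 0.2961, 0.1157]
eef_rot: [40.8, 89.9, 133.8]
contact_force: [-0.7, -0.4, -2.8]
gripper_width: 0.0441
```

Call:
send_rows([
  [[0.005,0,0],[0,0,0]],
  [[0.01,0,0],[0,0,0]],
  [[0.015,0,0],[0,0,0]],
  [[0.02,0,0],[0,0,0]],
  [[0.02,0,0],[0,0,0]],
])

```text
time_s: 8.8
tcp_pos: [0.565, 0.2963, 0.1135]
eef_rot: [5.6, 89.9, 98.5]
contact_force: [-2.2, -2.1, 2.6]
gripper_width: 0.0438
```

Call:
send_rows([
  [[0,0,0],[0,0,0]],
  [[0,0,0],[0,0,0]],
  [[0,0,0],[0,0,0]],
  [[0,0,0],[0,0,0]],
  [[0,0,0],[0,0,0]],
], jaw=0.5)

```text
time_s: 9.3
tcp_pos: [0.5651, 0.2963, 0.1135]
eef_rot: [4.7, 89.9, 97.7]
contact_force: [0.7, 0.1, 0.7]
gripper_width: 0.0654
```

Call:
send_rows([
  [[-0.06,0,0],[0,0,0]],
  [[-0.16,0,0],[0,0,0]],
  [[-0.3,0,0],[0,0,0]],
  [[-0.43,0,0],[0,0,0]],
  [[-0.54,0,0],[0,0,0]],
])

```text
time_s: 9.8
tcp_pos: [0.5654, 0.2963, 0.1964]
eef_rot: [-27.8, 89.9, 65.2]
contact_force: [0.4, -0.2, -0.3]
gripper_width: 0.0659
```

```bash
python3 go.py .55 .155 .19 180 .54 .01 .19 174 .542 -.13 .19 168 .544 -.179 .19 168 .544 -.179 .1135 168
```

```text
t 9.8 p [0.5654 0.2963 0.1964] yang -177.02 w 0.0659 F [ 0.4 -0.2 -0.3] q6 [ 45.  19.  -8.  -0. -63. -42.]
[5.50e-01 1.55e-01 1.90e-01 1.80e+02] shift [ 0.041  0.152 -0.936] turn [0.066 0.003 0.001] calls 1
[5.40e-01 1.00e-02 1.90e-01 1.74e+02] shift [ 0.     0.067 -0.967] turn [0.133 0.    0.   ] calls 1
[ 5.42e-01 -1.30e-01  1.90e-01  1.68e+02] shift [ 0.    -0.111 -0.927] turn [0.133 0.    0.   ] calls 1
[  0.544  -0.179   0.19  168.   ] shift [ 0.    -0.081 -0.317] turn [0. 0. 0.] calls 1
[ 5.440e-01 -1.790e-01  1.135e-01  1.680e+02] shift [0.51 0.   0.  ] turn [0. 0. 0.] calls 1
```

Call:
send_rows([
  [[0.01,0.03,-0.19],[0.013,0,0]],
  [[0.02,0.06,-0.38],[0.026,0,0]],
  [[0.03,0.09,-0.57],[0.04,0,0]],
  [[0.03,0.12,-0.76],[0.055,0,0]],
  [[0.03,0.15,-0.95],[0.07,0,0]],
])

```text
time_s: 10.3
tcp_pos: [0.5502, 0.1518, 0.1924]
eef_rot: [-33.9, 89.8, 56.0]
contact_force: [0.7, 1.0, -0.0]
gripper_width: 0.0659
```

Call:
send_rows([
  [[0,0.01,-0.2],[0.026,0,0]],
  [[0,0.03,-0.4],[0.053,0,0]],
  [[0,0.04,-0.6],[0.08,0,0]],
  [[0,0.055,-0.8],[0.106,0,0]],
  [[0,0.07,-1],[0.13,0,0]],
])

```text
time_s: 10.8
tcp_pos: [0.5392, 0.0007, 0.1929]
eef_rot: [-39.1, 89.8, 44.8]
contact_force: [1.0, 0.1, -0.9]
gripper_width: 0.0661
```

Call:
send_rows([
  [[0,-0.02,-0.2],[0.026,0,0]],
  [[0,-0.05,-0.4],[0.053,0,0]],
  [[0,-0.07,-0.6],[0.08,0,0]],
  [[0,-0.09,-0.8],[0.106,0,0]],
  [[0,-0.11,-0.95],[0.13,0,0]],
])

```text
time_s: 11.3
tcp_pos: [0.5405, -0.1444, 0.1934]
eef_rot: [-42.5, 89.8, 35.5]
contact_force: [0.0, 0.1, -0.9]
gripper_width: 0.0657
```

```bash
python3 go.py .544 -.179 .19 168 .544 -.179 .1135 168
```

```text
t 11.3 p [ 0.5405 -0.1444  0.1934] yang 168.0 w 0.0657 F [ 0.   0.1 -0.9] q6 [  5.  12. -18.  -0. -59. -17.]
[  0.544  -0.179   0.19  168.   ] shift [ 0.022 -0.071 -0.221] turn [0.    0.004 0.004] calls 1
[ 5.440e-01 -1.790e-01  1.135e-01  1.680e+02] shift [0.51 0.   0.  ] turn [0. 0. 0.] calls 1
```

Call:
send_rows([
  [[0.03,-0.03,-0.08],[0,0,0]],
  [[0.07,-0.05,-0.16],[0,0,0]],
  [[0.12,-0.07,-0.22],[0,0,0]],
  [[0.16,-0.072,-0.222],[0,0,0]],
  [[0.19,-0.072,-0.222],[0,0,0]],
])

```text
time_s: 11.8
tcp_pos: [0.5439, -0.1788, 0.1637]
eef_rot: [-27.7, 89.8, 50.3]
contact_force: [-0.4, -0.2, 0.0]
gripper_width: 0.0658
```

Call:
send_rows([
  [[0.08,0,0],[0,0,0]],
  [[0.16,0,0],[0,0,0]],
  [[0.24,0,0],[0,0,0]],
  [[0.3,0,0],[0,0,0]],
  [[0.335,0,0],[0,0,0]],
])

```text
time_s: 12.3
tcp_pos: [0.5436, -0.1785, 0.1121]
eef_rot: [-3.5, 89.8, 74.6]
contact_force: [0.4, -0.3, -0.3]
gripper_width: 0.0662
```

```bash
python3 go.py .544 -.179 .1135 168
cat > seeblue.py <<'E'
from h import *
import sys
p=r.capture("top");q=r.capture("scene")
for n,p in(("top",p),("scene",q)):
    W=world(p)
    for name,pos in dict(white=(.5647,.2959),green=(.5679,.236),turquoise=(.5711,.176),purple=(.5743,.1161)).items():
        d=np.hypot(W[...,0]-pos[0],W[...,1]-pos[1]); m=(d<.034)&(W[...,2]>.112)&(W[...,2]<.135)&(p["range_z"]>0)
        if m.sum()>60: print(n,name,m.sum(),"z",W[m][:,2].mean().round(4),W[m].mean(0).round(4),rect(world(p,.124)[m][:,:2]))
E
python3 seeblue.py
```

```text
t 12.3 p [ 0.5436 -0.1785  0.1121] yang 168.02 w 0.0662 F [ 0.4 -0.3 -0.3] q6 [  1.  18. -22.  -0. -50. -13.]
[ 5.440e-01 -1.790e-01  1.135e-01  1.680e+02] shift [-0.009 -0.003 -0.003] turn [0.    0.004 0.   ] calls 1
top white 239 z 0.1226 [0.5637 0.2944 0.1226] (array([563.7, 293.8]), 45.4, 25.6, 4.4)
scene white 176 z 0.1214 [0.5678 0.2926 0.1214] (array([568.7, 289.4]), 47.8, 33.3, 1.87)
```

Call:
send_rows([
  [[-0.01,0,0],[0,0,0]],
  [[-0.01,0,0],[0,0,0]],
  [[-0.01,0,0],[0,0,0]],
  [[-0.01,0,0],[0,0,0]],
  [[-0.01,0,0],[0,0,0]],
], jaw=-1)

```text
time_s: 12.9
tcp_pos: [0.5438, -0.1787, 0.1144]
eef_rot: [-14.9, 89.8, 63.1]
contact_force: [-0.9, 0.2, 3.1]
gripper_width: 0.044
```

Call:
send_rows([
  [[-0.05,0,0],[0,0,0]],
  [[-0.12,0,0],[0,0,0]],
  [[-0.22,0,0],[0,0,0]],
  [[-0.34,0,0],[0,0,0]],
  [[-0.45,0,0],[0,0,0]],
])

```text
time_s: 13.4
tcp_pos: [0.5437, -0.1789, 0.1834]
eef_rot: [-23.9, 89.8, 54.1]
contact_force: [-0.1, 0.1, -1.6]
gripper_width: 0.0439
```

```bash
python3 go.py .537 -.04 .182 173 .547 .1 .182 183  .5679 .236 .182 183
```

```text
t 13.4 p [ 0.5437 -0.1789  0.1834] yang 168.01 w 0.0439 F [-0.1  0.1 -1.6] q6 [  1.  14. -17.  -0. -59. -13.]
[ 5.37e-01 -4.00e-02  1.82e-01  1.73e+02] shift [0.012 0.236 0.896] turn [-0.111  0.004  0.002] calls 1
[5.47e-01 1.00e-01 1.82e-01 1.83e+02] shift [0.    0.048 0.935] turn [-0.222 -0.    -0.   ] calls 1
[5.679e-01 2.360e-01 1.820e-01 1.830e+02] shift [ 0.    -0.187  0.898] turn [0. 0. 0.] calls 1
```

Call:
send_rows([
  [[0,0.03,0.13],[-0.02,0,0]],
  [[0,0.08,0.32],[-0.04,0,0]],
  [[0.01,0.13,0.51],[-0.065,0,0]],
  [[0.01,0.18,0.7],[-0.09,0,0]],
  [[0.01,0.235,0.9],[-0.11,0,0]],
])

```text
time_s: 13.9
tcp_pos: [0.5372, -0.0385, 0.1832]
eef_rot: [-36.6, 89.8, 46.4]
contact_force: [0.7, 0.2, -1.4]
gripper_width: 0.0439
```

Call:
send_rows([
  [[0,0.01,0.19],[-0.045,0,0]],
  [[0,0.02,0.38],[-0.09,0,0]],
  [[0,0.03,0.57],[-0.135,0,0]],
  [[0,0.04,0.76],[-0.18,0,0]],
  [[0,0.05,0.94],[-0.22,0,0]],
])

```text
time_s: 14.4
tcp_pos: [0.547, 0.1037, 0.1845]
eef_rot: [-49.0, 89.7, 43.9]
contact_force: [0.5, -0.5, -1.2]
gripper_width: 0.0443
```

```bash
python3 go.py .5679 .236 .182 183 .5679 .236 .116 183
```

```text
t 14.4 p [0.547  0.1037 0.1845] yang -177.02 w 0.0443 F [ 0.5 -0.5 -1.2] q6 [ 31.  12. -19.  -0. -58. -28.]
[5.679e-01 2.360e-01 1.820e-01 1.830e+02] shift [ 0.02  -0.185  0.873] turn [-0.     0.004  0.004] calls 1
[5.679e-01 2.360e-01 1.160e-01 1.830e+02] shift [0.44 0.   0.  ] turn [0. 0. 0.] calls 1
```

Call:
send_rows([
  [[0,-0.04,0.21],[0,0,0]],
  [[0,-0.09,0.43],[0,0.002,0.002]],
  [[0.01,-0.14,0.66],[0,0.004,0.004]],
  [[0.02,-0.175,0.82],[0,0.004,0.004]],
  [[0.03,-0.185,0.868],[0,0.004,0.004]],
])

```text
time_s: 14.9
tcp_pos: [0.5683, 0.2376, 0.1807]
eef_rot: [-72.1, 90.0, 21.0]
contact_force: [0.2, -0.6, -2.0]
gripper_width: 0.0439
```

Call:
send_rows([
  [[0.04,0,0],[0,0,0]],
  [[0.1,0,0],[0,0,0]],
  [[0.15,0,0],[0,0,0]],
  [[0.18,0,0],[0,0,0]],
  [[0.2,0,0],[0,0,0]],
])

```text
time_s: 15.4
tcp_pos: [0.5681, 0.2367, 0.15]
eef_rot: [-160.2, 90.0, -67.1]
contact_force: [0.2, -0.5, -1.8]
gripper_width: 0.044
```

```bash
python3 go.py .5679 .236 .1165 183
```

```text
t 15.4 p [0.5681 0.2367 0.15  ] yang -176.96 w 0.044 F [ 0.2 -0.5 -1.8] q6 [ 41.  19. -14.   0. -56. -38.]
[5.679e-01 2.360e-01 1.165e-01 1.830e+02] shift [ 0.224  0.002 -0.005] turn [ 0.001 -0.     0.   ] calls 1
```

Call:
send_rows([
  [[0.06,0,-0.005],[0,0,0]],
  [[0.12,0,-0.005],[0,0,0]],
  [[0.17,0,-0.005],[0,0,0]],
  [[0.205,0,-0.005],[0,0,0]],
  [[0.22,0,-0.005],[0,0,0]],
])

```text
time_s: 15.9
tcp_pos: [0.5679, 0.2358, 0.1161]
eef_rot: [138.7, 89.9, -128.2]
contact_force: [-0.5, -0.0, -1.5]
gripper_width: 0.0438
```

Call:
send_rows([
  [[0.005,0,0],[0,0,0]],
  [[0.01,0,0],[0,0,0]],
  [[0.015,0,0],[0,0,0]],
  [[0.018,0,0],[0,0,0]],
  [[0.018,0,0],[0,0,0]],
])

```text
time_s: 16.4
tcp_pos: [0.568, 0.2359, 0.1144]
eef_rot: [173.0, 90.0, -93.9]
contact_force: [-3.7, -0.8, 5.1]
gripper_width: 0.0442
```

Floor contact felt. Release, rise, and return for turquoise.

Call:
send_rows([
  [[0,0,0],[0,0,0]],
  [[0,0,0],[0,0,0]],
  [[0,0,0],[0,0,0]],
  [[0,0,0],[0,0,0]],
  [[0,0,0],[0,0,0]],
], jaw=0.5)

```text
time_s: 16.9
tcp_pos: [0.568, 0.2359, 0.1144]
eef_rot: [172.9, 90.0, -94.0]
contact_force: [0.0, 0.1, -0.2]
gripper_width: 0.0651
```

Call:
send_rows([
  [[-0.06,0,0],[0,0,0]],
  [[-0.16,0,0],[0,0,0]],
  [[-0.3,0,0],[0,0,0]],
  [[-0.43,0,0],[0,0,0]],
  [[-0.54,0,0],[0,0,0]],
])

```text
time_s: 17.4
tcp_pos: [0.5684, 0.2361, 0.1973]
eef_rot: [-93.3, 89.9, -0.2]
contact_force: [-0.4, -0.8, -0.0]
gripper_width: 0.0657
```

```bash
python3 go.py .55 .09 .19 179 .535 -.06 .19 173.5 .53 -.2 .19 168.5 .531 -.236 .163 168.5
```

```text
t 17.4 p [0.5684 0.2361 0.1973] yang -176.94 w 0.0657 F [-0.4 -0.8 -0. ] q6 [ 41.  17. -11.   0. -62. -38.]
[5.50e-01 9.00e-02 1.90e-01 1.79e+02] shift [ 0.049  0.174 -0.966] turn [ 0.09  -0.     0.001] calls 1
[ 5.350e-01 -6.000e-02  1.900e-01  1.735e+02] shift [ 0.     0.083 -1.002] turn [0.122 0.    0.   ] calls 1.0
[  0.53  -0.2    0.19 168.5 ] shift [ 0.    -0.073 -0.931] turn [0.111 0.    0.   ] calls 1
[ 5.310e-01 -2.360e-01  1.630e-01  1.685e+02] shift [ 0.18  -0.054 -0.234] turn [0. 0. 0.] calls 1
```

Call:
send_rows([
  [[0.01,0.035,-0.19],[0.018,0,0]],
  [[0.02,0.07,-0.38],[0.036,0,0]],
  [[0.03,0.105,-0.57],[0.054,0,0]],
  [[0.04,0.14,-0.77],[0.072,0,0]],
  [[0.04,0.174,-0.97],[0.09,0,0]],
])

```text
time_s: 17.9
tcp_pos: [0.5498, 0.0883, 0.1919]
eef_rot: [-83.7, 89.9, 5.3]
contact_force: [0.6, 0.3, -0.1]
gripper_width: 0.0657
```

Call:
send_rows([
  [[0,0.015,-0.2],[0.024,0,0]],
  [[0,0.03,-0.4],[0.048,0,0]],
  [[0,0.05,-0.6],[0.072,0,0]],
  [[0,0.065,-0.8],[0.097,0,0]],
  [[0,0.083,-1],[0.122,0,0]],
])

```text
time_s: 18.4
tcp_pos: [0.5347, -0.0627, 0.1927]
eef_rot: [-79.0, 89.8, 4.5]
contact_force: [0.8, -0.5, -0.6]
gripper_width: 0.0661
```

Call:
send_rows([
  [[0,-0.015,-0.2],[0.022,0,0]],
  [[0,-0.03,-0.4],[0.044,0,0]],
  [[0,-0.045,-0.6],[0.067,0,0]],
  [[0,-0.06,-0.78],[0.09,0,0]],
  [[0,-0.073,-0.9],[0.111,0,0]],
])

```text
time_s: 18.9
tcp_pos: [0.5301, -0.1997, 0.1934]
eef_rot: [-78.9, 89.8, -0.5]
contact_force: [1.0, 0.8, 0.4]
gripper_width: 0.0656
```

```bash
python3 go.py .531 -.236 .163 168.5; python3 seeblue.py
```

```text
t 18.9 p [ 0.5301 -0.1997  0.1934] yang 168.39 w 0.0656 F [1.  0.8 0.4] q6 [ -1.  13. -18.  -0. -60. -11.]
[ 5.310e-01 -2.360e-01  1.630e-01  1.685e+02] shift [ 0.203 -0.054 -0.236] turn [-0.003  0.001  0.004] calls 1
top white 241 z 0.1225 [0.5637 0.2944 0.1225] (array([563.5, 293.5]), 45.7, 26.2, 4.4)
top green 218 z 0.1228 [0.5663 0.2331 0.1228] (array([566.3, 232.8]), 45.9, 22.4, 3.47)
scene white 170 z 0.1215 [0.5672 0.2927 0.1215] (array([568.7, 289.4]), 47.8, 33.4, 1.87)
scene green 188 z 0.1214 [0.5703 0.2316 0.1214] (array([571. , 228.6]), 47.3, 32.2, 2.77)
```

Call:
send_rows([
  [[0.03,-0.02,-0.08],[0,0,0]],
  [[0.07,-0.04,-0.16],[0,0,0]],
  [[0.12,-0.054,-0.23],[0,0,0.004]],
  [[0.17,-0.054,-0.236],[0,0,0.004]],
  [[0.2,-0.054,-0.236],[0,0,0.004]],
])

```text
time_s: 19.5
tcp_pos: [0.5305, -0.2363, 0.1618]
eef_rot: [74.9, 89.9, 153.2]
contact_force: [-0.4, -0.0, 0.5]
gripper_width: 0.0663
```

Call:
send_rows([
  [[0.08,0,0],[0,0,0]],
  [[0.16,0,0],[0,0,0]],
  [[0.24,0,0],[0,0,0]],
  [[0.3,0,0],[0,0,0]],
  [[0.325,0,0],[0,0,0]],
])

```text
time_s: 20.0
tcp_pos: [0.5298, -0.2361, 0.1116]
eef_rot: [83.8, 89.8, 162.1]
contact_force: [0.2, 0.1, 0.3]
gripper_width: 0.0657
```

```bash
python3 go.py .531 -.236 .1135 168.5
```

```text
t 20.0 p [ 0.5298 -0.2361  0.1116] yang 168.3 w 0.0657 F [0.2 0.1 0.3] q6 [ -5.  19. -21.  -0. -50.  -7.]
[ 5.310e-01 -2.360e-01  1.135e-01  1.685e+02] shift [-0.013 -0.008  0.002] turn [-0.005  0.001 -0.005] calls 1
```

Call:
send_rows([
  [[-0.015,-0.008,0],[0,0,0]],
  [[-0.015,-0.008,0],[0,0,0]],
  [[-0.015,-0.008,0],[0,0,0]],
  [[-0.015,-0.008,0],[0,0,0]],
  [[-0.015,-0.008,0],[0,0,0]],
], jaw=-1)

```text
time_s: 20.5
tcp_pos: [0.5311, -0.2363, 0.1143]
eef_rot: [81.2, 89.8, 159.5]
contact_force: [-1.3, 0.5, 1.0]
gripper_width: 0.0442
```

Call:
send_rows([
  [[-0.05,0,0],[0,0,0]],
  [[-0.12,0,0],[0,0,0]],
  [[-0.22,0,0],[0,0,0]],
  [[-0.34,0,0],[0,0,0]],
  [[-0.45,0,0],[0,0,0]],
])

```text
time_s: 21.0
tcp_pos: [0.5314, -0.2365, 0.1835]
eef_rot: [78.8, 89.9, 157.1]
contact_force: [0.4, -0.0, -1.6]
gripper_width: 0.0438
```

```bash
python3 go.py .535 -.095 .182 174 .55 .045 .182 183 .5711 .176 .182 183
```

```text
t 21.0 p [ 0.5314 -0.2365  0.1835] yang 168.3 w 0.0438 F [ 0.4 -0.  -1.6] q6 [ -5.  15. -16.  -0. -59.  -7.]
[ 5.35e-01 -9.50e-02  1.82e-01  1.74e+02] shift [0.011 0.168 0.928] turn [-0.127  0.001 -0.003] calls 1
[5.50e-01 4.50e-02 1.82e-01 1.83e+02] shift [ 0.    -0.002  0.939] turn [-0.2 -0.  -0. ] calls 1
[5.711e-01 1.760e-01 1.820e-01 1.830e+02] shift [ 0.    -0.186  0.865] turn [0. 0. 0.] calls 1
```

Call:
send_rows([
  [[0,0.02,0.13],[-0.02,0,0]],
  [[0,0.05,0.33],[-0.05,0,0]],
  [[0.01,0.09,0.53],[-0.075,0,0]],
  [[0.01,0.13,0.73],[-0.1,0,-0.003]],
  [[0.01,0.168,0.93],[-0.127,0,-0.003]],
])

```text
time_s: 21.5
tcp_pos: [0.535, -0.0936, 0.183]
eef_rot: [-48.3, 89.9, 35.7]
contact_force: [0.2, -0.9, -1.3]
gripper_width: 0.0439
```

Call:
send_rows([
  [[0,0,0.19],[-0.04,0,0]],
  [[0,0,0.38],[-0.08,0,0]],
  [[0,0,0.57],[-0.12,0,0]],
  [[0,0,0.76],[-0.16,0,0]],
  [[0,0,0.94],[-0.2,0,0]],
])

```text
time_s: 22.0
tcp_pos: [0.5497, 0.048, 0.1842]
eef_rot: [-62.6, 89.9, 30.5]
contact_force: [0.3, -1.3, -2.5]
gripper_width: 0.0435
```

```bash
python3 go.py .5711 .176 .182 183
```

```text
t 22.0 p [0.5497 0.048  0.1842] yang -176.86 w 0.0435 F [ 0.3 -1.3 -2.5] q6 [ 25.  12. -20.  -0. -58. -22.]
[5.711e-01 1.760e-01 1.820e-01 1.830e+02] shift [ 0.016 -0.189  0.844] turn [0.003 0.001 0.003] calls 1
```

Call:
send_rows([
  [[0,-0.04,0.21],[0,0,0]],
  [[0,-0.09,0.42],[0,0,0]],
  [[0.01,-0.14,0.64],[0.003,0,0.003]],
  [[0.02,-0.18,0.79],[0.003,0,0.003]],
  [[0.03,-0.19,0.837],[0.003,0,0.003]],
])

```text
time_s: 22.5
tcp_pos: [0.5718, 0.1771, 0.1802]
eef_rot: [-16.9, 89.9, 76.2]
contact_force: [-0.1, -0.6, -2.6]
gripper_width: 0.044
```

Call:
send_rows([
  [[0.04,0,0],[0,0,0]],
  [[0.1,0,0],[0,0,0]],
  [[0.15,0,0],[0,0,0]],
  [[0.18,0,0],[0,0,0]],
  [[0.2,0,0],[0,0,0]],
])

```text
time_s: 23.0
tcp_pos: [0.5716, 0.1763, 0.1495]
eef_rot: [20.2, 89.9, 113.3]
contact_force: [-0.3, 0.2, -1.6]
gripper_width: 0.0442
```

```bash
python3 go.py .5711 .176 .1165 183
```

```text
t 23.0 p [0.5716 0.1763 0.1495] yang -176.94 w 0.0442 F [-0.3  0.2 -1.6] q6 [ 36.  18. -17.  -0. -55. -33.]
[5.711e-01 1.760e-01 1.165e-01 1.830e+02] shift [ 0.22   0.004 -0.002] turn [ 0.001  0.001 -0.   ] calls 1
```

Call:
send_rows([
  [[0.06,0,0],[0,0,0]],
  [[0.12,0,0],[0,0,0]],
  [[0.17,0,0],[0,0,0]],
  [[0.205,0,0],[0,0,0]],
  [[0.216,0,0],[0,0,0]],
])

```text
time_s: 23.5
tcp_pos: [0.5713, 0.1762, 0.1162]
eef_rot: [76.3, 89.9, 169.4]
contact_force: [-0.4, -0.2, -1.5]
gripper_width: 0.0439
```

Call:
send_rows([
  [[0.005,0,0],[0,0,0]],
  [[0.01,0,0],[0,0,0]],
  [[0.015,0,0],[0,0,0]],
  [[0.018,0,0],[0,0,0]],
  [[0.018,0,0],[0,0,0]],
])

```text
time_s: 24.0
tcp_pos: [0.5714, 0.1763, 0.1142]
eef_rot: [51.0, 89.9, 144.1]
contact_force: [-2.7, -0.9, 4.6]
gripper_width: 0.0439
```

Call:
send_rows([
  [[0,0,0],[0,0,0]],
  [[0,0,0],[0,0,0]],
  [[0,0,0],[0,0,0]],
  [[0,0,0],[0,0,0]],
  [[0,0,0],[0,0,0]],
], jaw=0.5)

```text
time_s: 24.5
tcp_pos: [0.5715, 0.1763, 0.1141]
eef_rot: [51.3, 89.9, 144.4]
contact_force: [0.8, -0.5, 0.7]
gripper_width: 0.0658
```

Call:
send_rows([
  [[-0.06,0,0],[0,0,0]],
  [[-0.16,0,0],[0,0,0]],
  [[-0.3,0,0],[0,0,0]],
  [[-0.43,0,0],[0,0,0]],
  [[-0.54,0,0],[0,0,0]],
])

```text
time_s: 25.0
tcp_pos: [0.5718, 0.1763, 0.197]
eef_rot: [-25.1, 89.9, 67.9]
contact_force: [-0.1, 0.4, 0.4]
gripper_width: 0.0653
```

```bash
python3 go.py .55 .03 .19 179 .53 -.118 .19 173.5 .52 -.26 .19 168.5 .5202 -.292 .163 168.5
```

```text
t 25.0 p [0.5718 0.1763 0.197 ] yang -176.93 w 0.0653 F [-0.1  0.4  0.4] q6 [ 36.  15. -13.  -0. -61. -33.]
[5.50e-01 3.00e-02 1.90e-01 1.79e+02] shift [ 0.046  0.198 -0.966] turn [0.091 0.001 0.001] calls 1
[ 5.300e-01 -1.180e-01  1.900e-01  1.735e+02] shift [ 0.     0.116 -0.989] turn [0.122 0.    0.   ] calls 1
[  0.52  -0.26   0.19 168.5 ] shift [ 0.    -0.041 -0.948] turn [0.111 0.    0.   ] calls 1
[ 5.202e-01 -2.920e-01  1.630e-01  1.685e+02] shift [ 0.18  -0.044 -0.209] turn [0. 0. 0.] calls 1
```

Call:
send_rows([
  [[0.01,0.04,-0.19],[0.018,0,0]],
  [[0.02,0.08,-0.38],[0.036,0,0]],
  [[0.03,0.12,-0.57],[0.054,0,0]],
  [[0.04,0.16,-0.77],[0.072,0,0]],
  [[0.04,0.198,-0.97],[0.09,0,0]],
])

```text
time_s: 25.5
tcp_pos: [0.5497, 0.0284, 0.1915]
eef_rot: [-38.3, 89.9, 50.7]
contact_force: [0.8, 0.2, 0.7]
gripper_width: 0.0657
```

Call:
send_rows([
  [[0,0.02,-0.2],[0.024,0,0]],
  [[0,0.045,-0.4],[0.048,0,0]],
  [[0,0.07,-0.6],[0.072,0,0]],
  [[0,0.09,-0.8],[0.097,0,0]],
  [[0,0.116,-1],[0.122,0,0]],
])

```text
time_s: 26.0
tcp_pos: [0.5297, -0.1225, 0.1922]
eef_rot: [-53.9, 89.9, 29.5]
contact_force: [-0.1, 0.1, -0.6]
gripper_width: 0.0655
```

Call:
send_rows([
  [[0,-0.01,-0.2],[0.022,0,0]],
  [[0,-0.02,-0.4],[0.044,0,0]],
  [[0,-0.025,-0.6],[0.067,0,0]],
  [[0,-0.03,-0.78],[0.09,0,0]],
  [[0,-0.04,-0.9],[0.111,0,0]],
])

```text
time_s: 26.5
tcp_pos: [0.52, -0.2591, 0.1928]
eef_rot: [-59.8, 89.8, 18.6]
contact_force: [0.2, 0.6, -0.8]
gripper_width: 0.0657
```

```bash
python3 go.py .5204 -.292 .163 168.5; python3 seeblue.py
```

```text
t 26.5 p [ 0.52   -0.2591  0.1928] yang 168.4 w 0.0657 F [ 0.2  0.6 -0.8] q6 [ -7.  14. -16.  -0. -60.  -4.]
[ 5.204e-01 -2.920e-01  1.630e-01  1.685e+02] shift [ 0.198 -0.046 -0.215] turn [-0.002  0.002  0.003] calls 1
top white 240 z 0.1226 [0.5635 0.2945 0.1226] (array([563.2, 293.8]), 46.3, 25.6, 4.4)
top green 216 z 0.1231 [0.5664 0.2331 0.1231] (array([566.4, 232.8]), 45.7, 22.4, 3.47)
top turquoise 230 z 0.123 [0.5696 0.1748 0.123 ] (array([569.7, 174.2]), 45.8, 23.7, -1.05)
scene white 173 z 0.1213 [0.5676 0.2929 0.1213] (array([568.7, 289.5]), 47.8, 33.2, 1.87)
scene green 189 z 0.1214 [0.5702 0.2316 0.1214] (array([571.1, 227.8]), 47.3, 34.6, 3.98)
scene turquoise 196 z 0.1214 [0.5733 0.173  0.1214] (array([574.3, 169.7]), 47.4, 32.2, 3.64)
```

Three stand correctly. Now purple.

Call:
send_rows([
  [[0.03,-0.02,-0.08],[0,0,0]],
  [[0.07,-0.04,-0.16],[0,0,0]],
  [[0.12,-0.048,-0.21],[0,0,0.003]],
  [[0.17,-0.048,-0.215],[0,0.002,0.003]],
  [[0.198,-0.048,-0.215],[0,0.002,0.003]],
])

```text
time_s: 27.1
tcp_pos: [0.5201, -0.2922, 0.1614]
eef_rot: [97.2, 89.9, 175.5]
contact_force: [0.6, 1.1, 0.1]
gripper_width: 0.0658
```

Call:
send_rows([
  [[0.08,0,0],[0,0,0]],
  [[0.16,0,0],[0,0,0]],
  [[0.24,0,0],[0,0,0]],
  [[0.29,0,0],[0,0,0]],
  [[0.31,0,0],[0,0,0]],
])

```text
time_s: 27.6
tcp_pos: [0.5195, -0.2919, 0.1135]
eef_rot: [92.4, 89.8, 170.8]
contact_force: [0.0, -0.0, -0.1]
gripper_width: 0.0655
```

```bash
python3 go.py .5204 -.292 .1135 168.5
```

```text
t 27.6 p [ 0.5195 -0.2919  0.1135] yang 168.32 w 0.0655 F [ 0.  -0.  -0.1] q6 [-11.  20. -19.   0. -51.  -1.]
[ 5.204e-01 -2.920e-01  1.135e-01  1.685e+02] shift [ 0.    -0.006  0.   ] turn [-0.004 -0.    -0.005] calls 1
```

Call:
send_rows([
  [[0,-0.006,0],[0,0,0]],
  [[0,-0.006,0],[0,0,0]],
  [[0,-0.006,0],[0,0,0]],
  [[0,-0.006,0],[0,0,0]],
  [[0,-0.006,0],[0,0,0]],
], jaw=-1)

```text
time_s: 28.1
tcp_pos: [0.5205, -0.2921, 0.1139]
eef_rot: [94.0, 89.8, 172.4]
contact_force: [-1.7, 0.1, 1.4]
gripper_width: 0.044
```

Call:
send_rows([
  [[-0.05,0,0],[0,0,0]],
  [[-0.12,0,0],[0,0,0]],
  [[-0.22,0,0],[0,0,0]],
  [[-0.34,0,0],[0,0,0]],
  [[-0.45,0,0],[0,0,0]],
])

```text
time_s: 28.6
tcp_pos: [0.5208, -0.2922, 0.183]
eef_rot: [95.0, 89.8, 173.3]
contact_force: [-0.2, 1.2, -3.1]
gripper_width: 0.044
```

```bash
python3 go.py .53 -.152 .182 174 .55 -.012 .182 183 .5743 .1161 .182 183
```

```text
t 28.6 p [ 0.5208 -0.2922  0.183 ] yang 168.32 w 0.044 F [-0.2  1.2 -3.1] q6 [-11.  16. -14.   0. -60.  -1.]
[ 5.30e-01 -1.52e-01  1.82e-01  1.74e+02] shift [0.007 0.129 0.928] turn [-0.126 -0.    -0.004] calls 1
[ 5.50e-01 -1.20e-02  1.82e-01  1.83e+02] shift [ 0.    -0.035  0.942] turn [-0.2 -0.  -0. ] calls 1
[5.743e-01 1.161e-01 1.820e-01 1.830e+02] shift [ 0.    -0.206  0.844] turn [0. 0. 0.] calls 1
```

Call:
send_rows([
  [[0,0.02,0.13],[-0.02,0,0]],
  [[0,0.04,0.33],[-0.05,0,0]],
  [[0,0.07,0.53],[-0.075,0,0]],
  [[0,0.1,0.73],[-0.1,0,-0.004]],
  [[0,0.129,0.93],[-0.127,0,-0.004]],
])

```text
time_s: 29.1
tcp_pos: [0.5301, -0.1505, 0.1839]
eef_rot: [-85.6, 89.9, -1.5]
contact_force: [0.3, -0.3, -2.6]
gripper_width: 0.0445
```

Call:
send_rows([
  [[0,-0.007,0.19],[-0.04,0,0]],
  [[0,-0.014,0.38],[-0.08,0,0]],
  [[0,-0.02,0.57],[-0.12,0,0]],
  [[0,-0.03,0.76],[-0.16,0,0]],
  [[0,-0.035,0.94],[-0.2,0,0]],
])

```text
time_s: 29.6
tcp_pos: [0.55, -0.0095, 0.1849]
eef_rot: [-86.1, 89.9, 7.0]
contact_force: [-0.1, 0.5, -3.3]
gripper_width: 0.044
```

```bash
python3 go.py .5743 .1161 .182 183
```

```text
t 29.6 p [ 0.55   -0.0095  0.1849] yang -176.84 w 0.044 F [-0.1  0.5 -3.3] q6 [ 19.  12. -20.   0. -58. -16.]
[5.743e-01 1.161e-01 1.820e-01 1.830e+02] shift [ 0.02  -0.208  0.827] turn [0.004 0.    0.003] calls 1
```

Call:
send_rows([
  [[0,-0.05,0.21],[0,0,0]],
  [[0,-0.1,0.41],[0,0,0]],
  [[0.01,-0.16,0.63],[0.003,0,0.003]],
  [[0.02,-0.2,0.78],[0.004,0,0.003]],
  [[0.03,-0.208,0.822],[0.004,0,0.003]],
])

```text
time_s: 30.1
tcp_pos: [0.575, 0.1177, 0.1812]
eef_rot: [-53.7, 89.9, 39.4]
contact_force: [-0.3, -0.6, -2.7]
gripper_width: 0.044
```

Call:
send_rows([
  [[0.04,0,0],[0,0,0]],
  [[0.1,0,0],[0,0,0]],
  [[0.15,0,0],[0,0,0]],
  [[0.18,0,0],[0,0,0]],
  [[0.2,0,0],[0,0,0]],
])

```text
time_s: 30.6
tcp_pos: [0.5748, 0.1169, 0.1505]
eef_rot: [-28.2, 90.0, 64.9]
contact_force: [-0.6, 0.1, -2.8]
gripper_width: 0.0439
```

```bash
python3 go.py .5743 .1161 .116 183
```

```text
t 30.6 p [0.5748 0.1169 0.1505] yang -176.96 w 0.0439 F [-0.6  0.1 -2.8] q6 [ 31.  17. -18.  -0. -55. -28.]
[5.743e-01 1.161e-01 1.160e-01 1.830e+02] shift [ 0.23   0.003 -0.005] turn [0.001 0.    0.   ] calls 1
```

Call:
send_rows([
  [[0.06,0,-0.005],[0,0,0]],
  [[0.12,0,-0.005],[0,0,0]],
  [[0.17,0,-0.005],[0,0,0]],
  [[0.21,0,-0.005],[0,0,0]],
  [[0.225,0,-0.005],[0,0,0]],
])

```text
time_s: 31.1
tcp_pos: [0.5744, 0.116, 0.1157]
eef_rot: [102.9, 89.9, -164.1]
contact_force: [0.8, -0.6, -2.7]
gripper_width: 0.0436
```

Call:
send_rows([
  [[0.005,0,0],[0,0,0]],
  [[0.01,0,0],[0,0,0]],
  [[0.015,0,0],[0,0,0]],
  [[0.018,0,0],[0,0,0]],
  [[0.018,0,0],[0,0,0]],
])

```text
time_s: 31.6
tcp_pos: [0.5746, 0.1161, 0.1138]
eef_rot: [86.7, 90.0, 179.8]
contact_force: [-2.8, -1.2, 4.2]
gripper_width: 0.044
```

Call:
send_rows([
  [[0,0,0],[0,0,0]],
  [[0,0,0],[0,0,0]],
  [[0,0,0],[0,0,0]],
  [[0,0,0],[0,0,0]],
  [[0,0,0],[0,0,0]],
], jaw=0.5)

```text
time_s: 32.1
tcp_pos: [0.5747, 0.1161, 0.1137]
eef_rot: [96.9, 90.0, -170.0]
contact_force: [-0.1, 0.5, 0.7]
gripper_width: 0.0657
```

Call:
send_rows([
  [[-0.06,0,0],[0,0,0]],
  [[-0.16,0,0],[0,0,0]],
  [[-0.3,0,0],[0,0,0]],
  [[-0.44,0,0],[0,0,0]],
  [[-0.6,0,0],[0,0,0]],
])

```text
time_s: 32.6
tcp_pos: [0.5745, 0.116, 0.2049]
eef_rot: [110.7, 90.0, -156.2]
contact_force: [0.7, -0.3, 0.3]
gripper_width: 0.0658
```

Call:
send_rows([
  [[0,0.05,-0.2],[0,0,0]],
  [[0,0.1,-0.4],[0,0,0]],
  [[0,0.15,-0.6],[0,0,0]],
  [[0,0.2,-0.8],[0,0,0]],
  [[0,0.2,-0.95],[0,0,0]],
])

```text
time_s: 33.1
tcp_pos: [0.5514, -0.0295, 0.206]
eef_rot: [-88.0, 90.0, 5.0]
contact_force: [-0.0, 0.7, -0.2]
gripper_width: 0.0659
```

Call:
send_rows([
  [[0,0.05,-0.2],[0,0,0]],
  [[0,0.1,-0.4],[0,0,0]],
  [[0,0.15,-0.6],[0,0,0]],
  [[0,0.15,-0.8],[0,0,0]],
  [[0,0.15,-0.8],[0,0,0]],
])

```text
time_s: 33.6
tcp_pos: [0.5351, -0.1531, 0.2067]
eef_rot: [-124.5, 90.0, -31.6]
contact_force: [-0.1, 0.3, 0.1]
gripper_width: 0.0656
```

```bash
python3 go.py; python3 seeblue.py; python3 -c "
from h import *
a=[cv2.resize(r.capture(n)['color'][:,:,::-1],(400,300)) for n in('scene','top')]
cv2.imwrite('pics/end.png',cv2.resize(np.vstack(a),(400,600)))"
```

```text
t 33.6 p [ 0.5351 -0.1531  0.2067] yang -177.11 w 0.0656 F [-0.1  0.3  0.1] q6 [  4.  11. -18.   0. -61.  -1.]
top white 237 z 0.1226 [0.5639 0.2945 0.1226] (array([563.4, 293.4]), 46.0, 26.2, 4.4)
top green 215 z 0.123 [0.5663 0.2332 0.123 ] (array([566.4, 232.9]), 45.7, 22.1, 3.77)
scene white 175 z 0.1215 [0.5676 0.2925 0.1215] (array([568.8, 288.4]), 47.8, 35.3, 1.87)
scene green 185 z 0.1216 [0.57   0.2315 0.1216] (array([570.9, 228.5]), 47.1, 32.3, 2.77)
scene turquoise 193 z 0.1218 [0.573  0.1729 0.1218] (array([574. , 171.1]), 46.9, 29.8, 4.07)
scene purple 207 z 0.1219 [0.5767 0.1119 0.1219] (array([577.6, 109.8]), 46.2, 31.1, 3.03)
```

View pics/end.png

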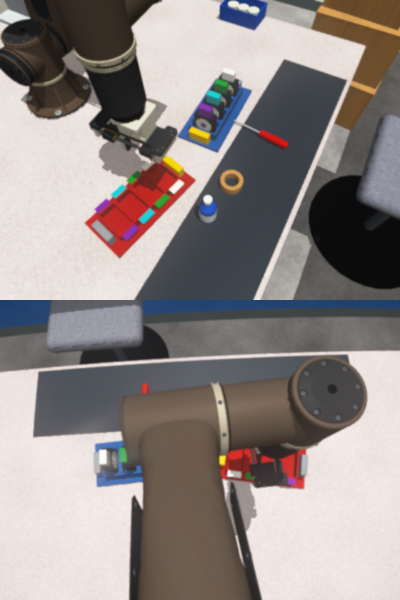

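The final picture shows all four cassettes upright in the blue rack. From the yellow block they run purple, turquoise, green, white. The bystanders haven't moved, and the gripper is clear, above the empty red rack.

```bash
python3 -c "
from plant import r
print(r.close_job())"
```

```text
the job is handed in; nothing more can be done
None
```

All four cassettes are in the blue rack in reverse order, and the job is handed in at about 34 s. Starting beside the blue rack's yellow block, they run purple, turquoise, green, white.

- **Set-down:** Each cassette was lowered until it touched the floor of its bay with a few newtons of force, then released.
- **Standing:** The last scene-camera check put all four grip tops level at about 0.122 m, against 0.124 m expected, so they are upright and fully seated.
- **Camera differences:** The two cameras differed by about 4 mm, against the stated 2 mm calibration, which is well inside the bay clearance. In the last top picture the arm hid turquoise and purple. Turquoise had been seen from the top earlier, but purple was confirmed by the scene camera only.
- **Bystanders:** The screwdriver, cardboard core and bottle look unmoved in the last picture. I did not measure them again.

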